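# Turn the recycling carousel until the lidded jar faces front

### The arm

A 6-joint arm with a two-finger parallel gripper is mounted at the origin on the work surface. World frame = base frame: x ahead of the robot, y to its left, z up, the work surface at z = 0. Lengths are in m, angles in rad, forces in N, time in s.
With the tool pointing down it reaches from about 0.325 to 0.75 m from the base axis. Payload 7.6 kg.
Tool frame: the origin (TCP) lies midway between the tips of the shut fingers; the grasp point (between the pads) lies 19 mm behind it; x points along the fingers, z is the direction in which the jaws open and shut, and the axes are right-handed (so a half turn about x gives the same grasp; the last joint's range is limited). The gripper opens to 85 mm and grips with 20 to 120 N. Pads are 22 mm wide; open, the fingers measure 114 mm over their backs; the gripper's body (76 mm by 85 mm) begins 54 mm behind the grasp point. The pads swing forward as they close: fully open they stand 13 mm farther back than shut.
Start: joints at [-1.388, 0.052, 1.401, -0, 1.689, -0.07], TCP at [0.131, -0.508, 0.231] pointing down, gripper open.
Joint ranges: [-2.9, 2.9], [-0.91, 2.17], [0.12, 2.37], [-1.06, 4.2], [0.26, 2.73], [-2.93, 2.93]. Speed limits (rad/s): [2.57, 2.57, 3.01, 3.14, 3.14, 3.14].

### API

Orientations are given as a rotation vector (axis times angle).
In Python, from station import arm, cams gives the robot as it stands.
- The arm moves only by the tool move_arm, never from a script. Its argument "commands" is a list of rows, each a list of 3 entries, a list of its own where there are three numbers: the turn, a rotation vector about the tool's x, y, z in degrees, then the shift along the tool's x, y, z in m, then the opening, from 0 (shut) to 1 (fully open). In form: [[[ax, ay, az], [dx, dy, dz], gripper], ...]. A call has exactly 8 rows; each row shifts and turns the commanded pose from where the row before left it, along the tool's axes as they then stand; what a row does not reach is not made up. A row lasts 1/12 s, in which the tool goes at most 41.7 mm and 7.16 degrees, less where a joint would pass 70% of its speed; a pose out of reach is approached as far as the arm can. A call with a gripper value outside its range is refused whole. The fingers move at their own pace and stop on an object; the grip force is fixed at half the most. Time passes only in rows, so rows that do not move let the fingers close, or fill a call up. It gives the time, the measured TCP pose, the force and the opening at its end, in the units of the state.
- arm.sense(): the state, without advancing time (a new reading comes with each control period).
- cams.read_camera(name): name is "scene" or "side" or "wrist"; returns the picture (400x640x3 uint8, red, green, blue); there is no depth.
- cams.get_calibration(name): a dict with "fx", "fy", "cx", "cy" (pixels), "R" (3x3) and "t" (3): a world point X has camera coordinates R X + t. Camera axes: x right, y down, z forward; pixel columns grow to the right and rows downward; lengths in m; the calibration is good to about 2 mm. The wrist camera is an equidistant fisheye: a pixel r from the principal point sees the ray r / f radians off the axis. A picture is of the moment at which its call begins: read the wrist's pose just before it. get_calibration takes no time and is no camera call; for the wrist camera it gives the pose at the moment of the call.
- arm.job_done(): hands the job in, once; it reports no verdict.
The state is a dict: "time": time; "joints": joint angles; "joint_vel": joint speeds; "joint_torque": joint torques, N m; "ee_pos": TCP position; "eef_rot": TCP orientation; "wrist_force": force on the tool from outside, world axes, zero at the start; "torque": the same for the moment, N m; "grip_width": finger opening in m.
Only numpy, scipy, OpenCV 4.12 (cv2) and the standard library are available. Lean on these libraries where they do the work, as an engineer would, in place of code of your own. Each camera call takes 0.05 s, during which the arm holds its last target. There are 200 camera calls.

### The job

One jar on the recycling carousel still has its lid on: bring it to the front so that someone can unscrew it. Turn the carousel by gently pushing the lobes of its rim with the fingertips until that jar stands at the middle of the front, the open side of the board without the rail, and leave it at rest there. Do not pinch or lift anything, do not touch the things standing on the carousel or let them tip, and leave what stands beside it where it is.

Things in the scene. Friction and masses are not known exactly. Their poses are not given: they have to be found in the camera images.
- board: fixed plywood board, 390 x 390 x 16 mm, on the panel. Origin: centre of its underside, on the carousel's axis, at panel height; z up. Its front, open side is its -x edge, roughly facing the robot. A chrome wire rail, top at height 78 mm, runs 187 mm out along the back (+x) edge and the rear halves (x above 0) of both side edges; the front half has none.
- carousel: white plastic turntable on the board; turns freely, endlessly, either way about its own z axis (friction 0.06 N m: it soon stops when let go). Origin: centre of its underside, on the axis, 24 mm above the panel. Tray: disc of radius 155 mm, floor 16 mm above the origin, lip 7 mm thick up to 34 mm. It weighs about 1 kg.
- lobe_top (a point): top centre of one of the carousel's eight equal finger lobes, the one on its own +x axis; the others follow every 45 degrees. Lobe: upright cylinder, 40 mm in diameter, centred 155 mm from the axis, at heights 28 to 58 mm above the panel. The bay between two lobes is some 80 mm wide, open down to the board (16 mm high), with room for a fingertip outside the tray.
- lidded_jar: the jar that still has its lid on: squat olive jar of green glass with a gold metal screw lid, 62 mm in diameter, 95 mm tall, upright and loose on the tray some 75 mm from the carousel's axis. Origin: centre of its underside, 40 mm above the panel; z is its upright axis.
- open_jar: the same kind of jar without a lid, open threaded neck, 62 mm in diameter, 92 mm tall, loose on the tray some 75 mm from the axis. Origin: centre of its underside.
- tall_tin: a ribbed steel food tin, 66 mm in diameter, 82 mm tall, loose on the tray some 75 mm from the axis. Origin: centre of its underside.
- flat_tin: a flat steel fish tin, 66 mm in diameter, 38 mm tall, loose on the tray some 75 mm from the axis. Origin: centre of its underside.
- tealight_a: an aluminium tealight cup, 38 mm in diameter, 16 mm tall, loose in the middle of the tray. Origin: centre of its underside.
- tealight_b: another such tealight cup, on the panel to the left of the board's front. Origin: centre of its underside.
- spare_lid: a loose gold metal jar lid, 58 mm in diameter, 15 mm tall, flat on the panel to the right of the board's front. Origin: centre of its underside.
- drinks_can: an aluminium drinks can, 66 mm in diameter, 115 mm tall, upright on the panel to the right of the board. Origin: centre of its underside.
- punnet: a clear plastic berry punnet with its lid folded in, 195 x 131 mm, 55 mm tall, on the panel to the left of the board. Origin: centre of its underside.
Things that resemble listed ones, but are neither listed nor needed, are in the scene too. Leave any purple or red look-alike of the open_jar alone.

How it is judged:
By the outcome, as a careful person would: the job done as asked, in the order asked, and still so for the second after the job is handed in, with the robot touching nothing.
It also fails if it takes over 64 s, if anything falls off the work surface, if the arm or the gripper's body presses on something with over 40 N, if the wrist force passes 120 N, or if a joint passes its speed limit or range.

## Working session

There is one attempt and no reset: what is moved stays moved. The work goes in short steps, Python scripts to look and compute and a tool call to move; the robot and the scene stay as the last step left them, time stands still between calls to the robot, and variables do not carry over. Pictures are saved under pics/ and viewed, on a budget of 10 in all, crops included, one or two more only if the job needs it, and the job is handed in when it is done.

Besides the shell and the picture viewer there is one more tool, called after ">>>" as name(argument=value, ...) on one line, values as JSON. move_arm: Moves the arm, as the interface text tells. Its arguments: {"type":"object","properties":{"commands":{"type":"array"}},"required":["commands"]}

```bash
ls; mkdir -p pics
python3 - <<'E'
from station import arm,cams
import cv2,numpy as np
np.set_printoptions(precision=4,suppress=True)
s=arm.sense();print(s['time'],s['ee_pos'],s['eef_rot'],s['wrist_force'],s['grip_width'])
for n in ["scene","side"]:
    im=cams.read_camera(n);cv2.imwrite(f'pics/{n}0.png',im[:,:,::-1])
    print(n,cams.get_calibration(n))
E
```

```text
pics
0.0 [ 0.1313 -0.508   0.2305] [ 1.022   1.3194 -1.0203] [-0.5857 -0.2559  0.1985] 0.08557024584673348
scene {'fx': 366.6554905283129, 'fy': 366.6554905283129, 'cx': 320.3357991804493, 'cy': 203.90743064126278, 'R': array([[-0.387 ,  0.9219, -0.0184],
       [ 0.7166,  0.2881, -0.6352],
       [-0.5803, -0.259 , -0.7721]]), 't': array([ 0.1818, -0.3729,  1.2724])}
side {'fx': 433.70959921463464, 'fy': 433.70959921463464, 'cx': 317.35299262362025, 'cy': 198.13261205871956, 'R': array([[-0.8861, -0.4634, -0.0054],
       [-0.3611,  0.6976, -0.6189],
       [ 0.2906, -0.5465, -0.7855]]), 't': array([0.4931, 0.2107, 0.8705])}
```

View pics/scene0.png

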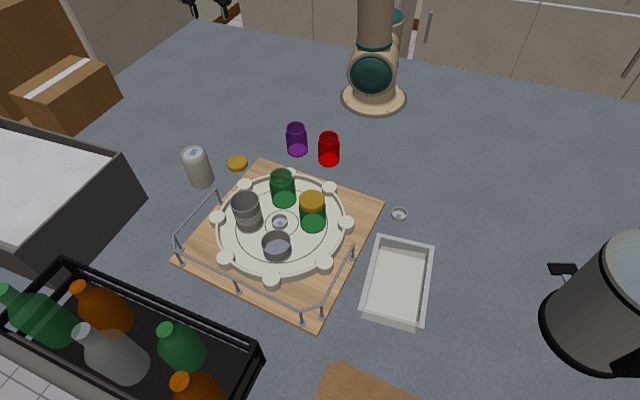

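View pics/side0.png

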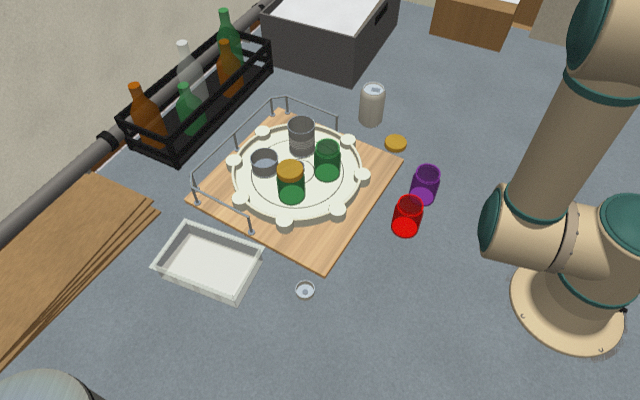

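Candidates in the scene view: the gold-lidded green jar (312,210), the open green jar (283,187), the spare lid (237,163), and the purple (296,139) and red (329,148) look-alikes. The gold-lidded green jar on the tray is the target. I'll measure it and check it in a close crop.

```bash
cat > h.py <<'E'
import numpy as np, cv2
np.set_printoptions(precision=4,suppress=True)
def ray(cal,uv,z):
    uv=np.atleast_2d(np.array(uv,float))
    d=np.c_[(uv[:,0]-cal['cx'])/cal['fx'],(uv[:,1]-cal['cy'])/cal['fy'],np.ones(len(uv))]@cal['R']
    c=-cal['R'].T@cal['t']
    return c+d*((z-c[2])/d[:,2])[:,None]
def proj(cal,X):
    p=np.atleast_2d(X)@cal['R'].T+cal['t']
    return np.c_[cal['fx']*p[:,0]/p[:,2]+cal['cx'],cal['fy']*p[:,1]/p[:,2]+cal['cy']]
def lid(im,cal,c=None):
    """gold lid on tray: centroid of largest gold blob cast to lid top"""
    h=cv2.cvtColor(im,cv2.COLOR_RGB2HSV)
    m=cv2.inRange(h,(16,140,110),(28,255,255))
    n,l,st,ce=cv2.connectedComponentsWithStats(m)
    return [(ce[i],st[i,4],ray(cal,ce[i],.130)[0]) for i in range(1,n) if st[i,4]>80]
E
python3 - <<'E'
from station import cams
from h import *
S={}
pts={'scene':[(260,158),(384,203),(317,333),(172,262)],'side':[(403,160),(324,275),(187,198),(280,108)]}
for n in pts:
    cal=cams.get_calibration(n);im=cv2.imread(f'pics/{n}0.png')[:,:,::-1].copy()
    P=ray(cal,pts[n],.016);print(n,P[:,:2].tolist(),'c',P.mean(0),'edges',np.linalg.norm(P-np.roll(P,-1,0),axis=1))
    for l in lid(im,cal): print(l)
    x,y,w,h=(190,140,190,160) if n=='scene' else (180,90,220,190)
    S[n]=cv2.resize(im[y:y+h,x:x+w],(w*3,h*3),interpolation=cv2.INTER_CUBIC)
    cv2.imwrite(f'pics/crop_{n}.png',S[n][:,:,::-1])
E
```

```text
scene [[0.43150991514811954, -0.20551130582594757], [0.4609566048581718, 0.17497990863254415], [0.8370989271222864, 0.14720173124083163], [0.813233279114089, -0.2272454455166671]] c [ 0.6357 -0.0276  0.016 ] edges [0.3816 0.3772 0.3752 0.3823]
(array([236.4934, 162.6696]), np.int32(227), array([ 0.5673, -0.1769,  0.13  ]))
(array([311.2272, 199.7432]), np.int32(405), array([0.6073, 0.0385, 0.13  ]))
(array([ 76.9755, 286.2147]), np.int32(163), array([ 0.9645, -0.2835,  0.13  ]))
(array([178.9901, 380.9507]), np.int32(304), array([ 1.0268, -0.0051,  0.13  ]))
side [[0.42120551924201455, -0.20775956671973173], [0.45058475598089376, 0.17259514558070516], [0.8292617959427651, 0.1408690233955449], [0.7992229976279052, -0.23771040200903149]] c [ 0.6251 -0.033   0.016 ] edges [0.3815 0.38   0.3798 0.3792]
(array([395.0909, 142.8896]), np.int32(308), array([ 0.4326, -0.1401,  0.13  ]))
(array([289.2684, 170.1455]), np.int32(488), array([0.6022, 0.0397, 0.13  ]))
```

View pics/crop_scene.png

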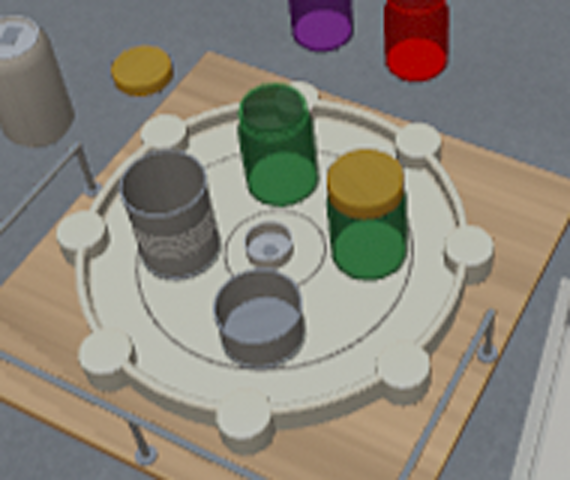

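View pics/crop_side.png

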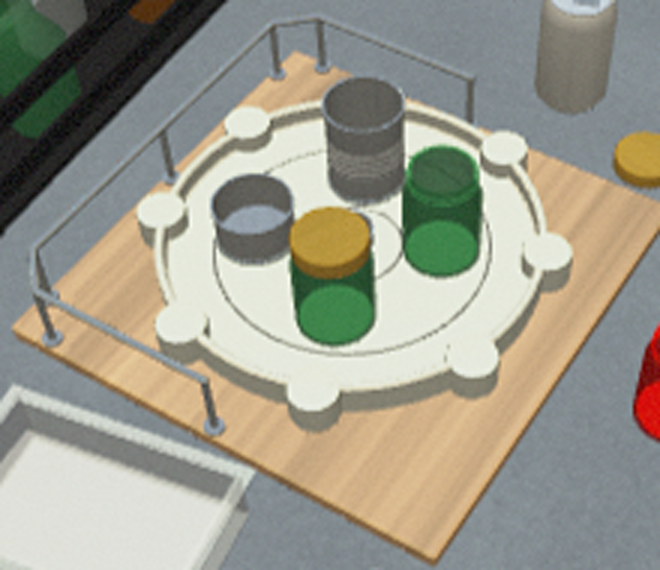

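The crops show one jar with a gold lid: crop_scene (366,180) and crop_side (330,240). The green jar beside it has an open neck, so the choice holds. Next I'll fit the axis and lobe phase from the lobe tops.

```bash
python3 - <<'E'
from station import cams
from h import *
from scipy.optimize import least_squares
L={'scene':(np.array([(164,132),(82,233),(106,350),(245,416),(404,364),(469,244),(418,139)])/3+(190,140)),
'side':(np.array([(248,125),(505,150),(547,251),(473,354),(313,390),(181,322),(162,212)])/3+(180,90))}
Q=[]
for n in L:
    P=ray(cams.get_calibration(n),L[n]-.33,.058)[:,:2]
    def f(p,P=P):
        d=P-p[:2];a=np.arctan2(d[:,1],d[:,0])-p[2];a=p[2]+np.round(a/(np.pi/4))*np.pi/4
        return (P-p[:2]-p[3]*np.c_[np.cos(a),np.sin(a)]).ravel()
    r=min((least_squares(f,[.635,-.03,t,.155]) for t in (0,.2,.4,.6)),key=lambda r:r.cost)
    print(n,r.x,np.degrees(r.x[2]),'res',np.abs(r.fun).max())
E
python3 - <<'E'
import sys;sys.path.insert(0,'.')
from station import cams
from h import *
# jar lid in two views triangulated
A=[];b=[]
for n,uv in (('scene',(311.2,199.7)),('side',(289.3,170.1))):
    cal=cams.get_calibration(n);c=-cal['R'].T@cal['t'];d=ray(cal,uv,0)[0]-c;d/=np.linalg.norm(d)
    M=np.eye(3)-np.outer(d,d);A.append(M);b.append(M@c)
print(np.linalg.lstsq(np.vstack(A),np.hstack(b),rcond=None)[0])
E
```

```text
scene [ 0.6343 -0.0312  0.3399  0.1542] 19.473922879937287 res 0.001741993834545097
side [ 0.6273 -0.0321  0.3356  0.1535] 19.22872596562299 res 0.001972211156005932
[0.6042 0.0368 0.1261]
```

```bash
cat > plan.py <<'E'
from station import arm
from h import *
from scipy.spatial.transform import Rotation as R
C=np.array([.631,-.0317])
def to(theta,r,z):
    """needed turn about tool x (deg) and shift in present tool axes to reach finger angle theta, tool y or z radial"""
    s=arm.sense();M=R.from_rotvec(s['eef_rot']).as_matrix();p=np.array(s['ee_pos'])
    t=np.radians(theta);rad=np.array([np.cos(t),np.sin(t),0]);tan=np.array([-np.sin(t),np.cos(t),0])
    g=np.r_[C+r*rad[:2],z]
    print('t',s['time'],'p',p,'goal',g,'shift tool',M.T@(g-p),'F',np.array(s['wrist_force']),'w',s['grip_width'],'q',np.array(s['joints']))
    print('x',M[:,0],'y',M[:,1],'z',M[:,2])
    d=p[:2]-C;print('finger r',np.hypot(*d),'angle',np.degrees(np.arctan2(d[1],d[0]))%360)
    for sg in (1,-1):
        # turn about x by a: y' = cos a y + sin a z ; want y' = sg*rad
        print('y->%+d rad: turn'%sg,np.degrees(np.arctan2(sg*rad@M[:,2],sg*rad@M[:,1])))
E
python3 - <<'E'
from plan import *
to(133,.170,.2305)
from station import cams
cal=cams.get_calibration('scene')
print('purple,red,tealight,spare,can',ray(cal,[(297,152),(329,161),(399,213),(237,164),(203,184)],0))
E
```

```text
t 0.1 p [ 0.1313 -0.508   0.2306] goal [0.5151 0.0926 0.2305] shift tool [ 0.0008  0.5218 -0.4856] F [-0.7387 -0.1348  0.7302] w 0.08555923521280669 q [-1.3883  0.0528  1.4016 -0.      1.6886 -0.0703]
x [-0.0003  0.0014 -1.    ] y [0.9682 0.2501 0.0001] z [ 0.2501 -0.9682 -0.0014]
finger r 0.6903799466744236 angle 223.62831584381368
y->+1 rad: turn -118.51534109731
y->-1 rad: turn 61.48465890269002
purple,red,tealight,spare,can [[ 0.3533 -0.1248 -0.    ]
 [ 0.3538 -0.0212 -0.    ]
 [ 0.4654  0.2182  0.    ]
 [ 0.4647 -0.2664  0.    ]
 [ 0.569  -0.3137  0.    ]]
```

>>> move_arm(commands=[[[0, 0, 0], [0, 0.011, -0.01], 0], [[0, 0, 0], [0, 0.0217, -0.0202], 0], [[0, 0, 0], [0, 0.0217, -0.0202], 0], [[0, 0, 0], [0, 0.0217, -0.0202], 0], [[0, 0, 0], [0, 0.0217, -0.0202], 0], [[0, 0, 0], [0, 0.0217, -0.0202], 0], [[0, 0, 0], [0, 0.0217, -0.0202], 0], [[0, 0, 0], [0, 0.0217, -0.0202], 0]])

```text
time: 0.77
ee_pos: [0.2516, -0.3196, 0.2309]
eef_rot: [1.021, 1.319, -1.021]
wrist_force: [-0.2, -0.3, 0.3]
grip_width: 0.0
```

>>> move_arm(commands=[[[0, 0, 0], [0, 0.0217, -0.0202], 0], [[0, 0, 0], [0, 0.0217, -0.0202], 0], [[0, 0, 0], [0, 0.0217, -0.0202], 0], [[0, 0, 0], [0, 0.0217, -0.0202], 0], [[0, 0, 0], [0, 0.0217, -0.0202], 0], [[0, 0, 0], [0, 0.0217, -0.0202], 0], [[0, 0, 0], [0, 0.0217, -0.0202], 0], [[0, 0, 0], [0, 0.0217, -0.0202], 0]])

```text
time: 1.43
ee_pos: [0.3792, -0.1196, 0.2311]
eef_rot: [1.021, 1.318, -1.021]
wrist_force: [0.3, -0.1, 0.5]
grip_width: -0.0
```

>>> move_arm(commands=[[[0, 0, 0], [0, 0.0217, -0.0202], 0], [[0, 0, 0], [0, 0.0217, -0.0202], 0], [[0, 0, 0], [0, 0.0217, -0.0202], 0], [[0, 0, 0], [0, 0.0217, -0.0202], 0], [[0, 0, 0], [0, 0.0217, -0.0202], 0], [[0, 0, 0], [0, 0.0217, -0.0202], 0], [[0, 0, 0], [0, 0.0217, -0.0202], 0], [[0, 0, 0], [0, 0.011, -0.01], 0]])

```text
time: 2.1
ee_pos: [0.4994, 0.0687, 0.2305]
eef_rot: [1.019, 1.32, -1.02]
wrist_force: [-0.3, -0.0, 1.6]
grip_width: 0.0002
```

>>> move_arm(commands=[[[-4, 0, 0], [0, 0, 0], 0], [[-5, 0, 0], [0, 0, 0], 0], [[-5, 0, 0], [0, 0, 0], 0], [[-5, 0, 0], [0, 0, 0], 0], [[-5, 0, 0], [0, 0, 0], 0], [[-5, 0, 0], [0, 0, 0], 0], [[-5, 0, 0], [0, 0, 0], 0], [[-5, 0, 0], [0, 0, 0], 0]])

```text
time: 2.77
ee_pos: [0.4985, 0.0662, 0.2308]
eef_rot: [0.495, 1.514, -0.496]
wrist_force: [0.0, 0.6, 0.9]
grip_width: 0.0001
```

>>> move_arm(commands=[[[-5, 0, 0], [0, 0, 0], 0], [[-5, 0, 0], [0, 0, 0], 0], [[-5, 0, 0], [0, 0, 0], 0], [[-5, 0, 0], [0, 0, 0], 0], [[-5, 0, 0], [0, 0, 0], 0], [[-5, 0, 0], [0, 0, 0], 0], [[-5, 0, 0], [0, 0, 0], 0], [[-5, 0, 0], [0, 0, 0], 0]])

```text
time: 3.43
ee_pos: [0.4985, 0.0662, 0.2308]
eef_rot: [-0.051, 1.571, 0.051]
wrist_force: [0.9, -0.8, 0.7]
grip_width: -0.0001
```

>>> move_arm(commands=[[[-5, 0, 0], [0, 0, 0], 0], [[-5, 0, 0], [0, 0, 0], 0], [[-5, 0, 0], [0, 0, 0], 0], [[-5, 0, 0], [0, 0, 0], 0], [[-5, 0, 0], [0, 0, 0], 0], [[-5, 0, 0], [0, 0, 0], 0], [[-5, 0, 0], [0, 0, 0], 0], [[-4, 0, 0], [0, 0, 0], 0]])

```text
time: 4.1
ee_pos: [0.4985, 0.0662, 0.2308]
eef_rot: [-0.583, 1.492, 0.584]
wrist_force: [-0.6, 0.3, 0.3]
grip_width: 0.0
```

Run:
```python
from plan import *
to(133,.170,.040)
```

```text
t 4.1 p [0.4985 0.0662 0.2308] goal [0.5151 0.0926 0.04  ] shift tool [0.1908 0.008  0.0302] F [-0.5775  0.3443  0.2898] w 5.1994540487403145e-06 q [ 0.0587 -0.0095  1.4645 -0.0001  1.6877 -0.6872]
x [-0.001  -0.0001 -1.    ] y [-0.6786  0.7345  0.0006] z [ 0.7345  0.6786 -0.0008]
finger r 0.16475356509348052 angle 143.53350012056003
y->+1 rad: turn -0.26369446072647673
y->-1 rad: turn 179.73630553927353
```

>>> move_arm(commands=[[[0, 0, 0], [0, 0.004, 0.015], 0], [[0, 0, 0], [0, 0.004, 0.015], 0], [[0, 0, 0], [0.02, 0, 0], 0], [[0, 0, 0], [0.025, 0, 0], 0], [[0, 0, 0], [0.025, 0, 0], 0], [[0, 0, 0], [0.025, 0, 0], 0], [[0, 0, 0], [0.02, 0, 0], 0], [[0, 0, 0], [0.005, 0, 0], 0]])

```text
time: 4.77
ee_pos: [0.5132, 0.0921, 0.1069]
eef_rot: [-0.579, 1.499, 0.582]
wrist_force: [-0.9, 0.1, -0.4]
grip_width: 0.0
```

Run:
```python
from plan import *
from station import cams
to(133,.170,.040)
a=[]
for n,(x,y) in (('scene',(200,120)),('side',(170,90))):
    im=cams.read_camera(n);a.append(cv2.resize(im[y:y+170,x:x+200],(400,340),interpolation=cv2.INTER_CUBIC))
cv2.imwrite('pics/hover.png',np.hstack(a)[:,:,::-1])
```

```text
t 4.7667 p [0.5132 0.0921 0.1069] goal [0.5151 0.0926 0.04  ] shift tool [ 0.0669 -0.0012  0.0021] F [-0.8526  0.0558 -0.3886] w 4.270392603713713e-05 q [ 0.1068  0.1243  1.5757 -0.0001  1.4488 -0.6346]
x [-0.0072 -0.0009 -1.    ] y [-0.6753  0.7375  0.0042] z [ 0.7375  0.6754 -0.0059]
finger r 0.17090782165695412 angle 133.58434592121435
y->+1 rad: turn -0.5173816175703413
y->-1 rad: turn 179.48261838242968
```

View pics/hover.png

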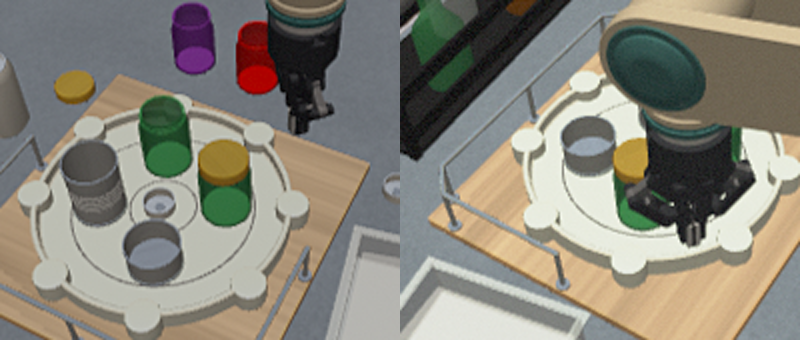

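The tips hang over the bay between the lobes at (293,207) and (258,133) in the left half, clear of the jars. I'll lower them now.

>>> move_arm(commands=[[[0, 0, 0], [0.006, 0, 0], 0], [[0, 0, 0], [0.01, 0, 0], 0], [[0, 0, 0], [0.01, 0, 0], 0], [[0, 0, 0], [0.01, 0, 0], 0], [[0, 0, 0], [0.01, 0, 0], 0], [[0, 0, 0], [0.01, 0, 0], 0], [[0, 0, 0], [0.007, 0, 0], 0], [[0, 0, 0], [0.004, 0, 0], 0]])

```text
time: 5.53
ee_pos: [0.5148, 0.0923, 0.0427]
eef_rot: [-0.58, 1.494, 0.58]
wrist_force: [0.5, -0.6, 0.7]
grip_width: 0.0002
```

Run:
```python
from plan import *
to(138,.170,.040)
```

```text
t 5.5333 p [0.5148 0.0923 0.0427] goal [0.5047 0.0821 0.04  ] shift tool [ 0.0027 -0.0007 -0.0144] F [ 0.4807 -0.6275  0.6668] w 0.00015233776062102014 q [ 0.1068  0.1987  1.6301 -0.0001  1.3148 -0.6346]
x [-0.0019 -0.0003 -1.    ] y [-0.6754  0.7375  0.001 ] z [ 0.7375  0.6754 -0.0016]
finger r 0.16991247080272476 angle 133.14168157968635
y->+1 rad: turn -5.517311041026614
y->-1 rad: turn 174.4826889589734
```

>>> move_arm(commands=[[[-1.2, 0, 0], [0, 0, -0.0036], 0], [[-1.2, 0, 0], [0, 0, -0.0036], 0], [[-1.2, 0, 0], [0, 0, -0.0036], 0], [[-1.2, 0, 0], [0, 0, -0.0036], 0], [[-1.2, 0, 0], [0, 0, -0.0036], 0], [[-1.2, 0, 0], [0, 0, -0.0036], 0], [[-1.2, 0, 0], [0, 0, -0.0036], 0], [[-1.2, 0, 0], [0, 0, -0.0036], 0]])

```text
time: 6.2
ee_pos: [0.4958, 0.0713, 0.0444]
eef_rot: [-0.71, 1.451, 0.71]
wrist_force: [0.1, 0.7, -0.0]
grip_width: 0.0001
```

>>> move_arm(commands=[[[-1.2, 0, 0], [0, 0, -0.0036], 0], [[-1.2, 0, 0], [0, 0, -0.0036], 0], [[-1.2, 0, 0], [0, 0, -0.0036], 0], [[-1.2, 0, 0], [0, 0, -0.0036], 0], [[-1.2, 0, 0], [0, 0, -0.0036], 0], [[-1.2, 0, 0], [0, 0, -0.0036], 0], [[-1.2, 0, 0], [0, 0, -0.0036], 0], [[-1.2, 0, 0], [0, 0, -0.0036], 0]])

```text
time: 6.87
ee_pos: [0.4799, 0.0474, 0.0444]
eef_rot: [-0.839, 1.402, 0.838]
wrist_force: [-0.5, 0.8, -0.7]
grip_width: 0.0003
```

```bash
cat > track.py <<'E'
from plan import *
from station import cams
to(180,.170,.040)
im=cams.read_camera('scene');cal=cams.get_calibration('scene')
for uv,a,P in lid(im,cal):
    d=P[:2]-np.array([.6343,-.0312])
    if np.hypot(*d)<.1: print('lid px',uv,'area',a,'r',np.hypot(*d),'angle',np.degrees(np.arctan2(d[1],d[0]))%360)
E
python3 track.py
```

```text
t 6.8667 p [0.4799 0.0474 0.0444] goal [ 0.461  -0.0317  0.04  ] shift tool [ 0.0044 -0.0208 -0.0787] F [-0.5447  0.8376 -0.7002] w 0.0002580453931896371 q [ 0.0219  0.0852  1.7523  0.      1.3033 -1.0558]
x [ 0.0008  0.0001 -1.    ] y [-0.8809  0.4734 -0.0006] z [0.4734 0.8809 0.0004]
finger r 0.1705531097996306 angle 152.35309313035546
y->+1 rad: turn -28.252719089463756
y->-1 rad: turn 151.74728091053626
lid px [311.2588 196.1206] area 398 r 0.07506013626706726 angle 119.22610131808014
```

The lid is turning with the push (111° to 119°), and the forces are tiny.

>>> move_arm(commands=[[[-1.5, 0, 0], [0, 0, -0.0045], 0], [[-1.5, 0, 0], [0, 0, -0.0045], 0], [[-1.5, 0, 0], [0, 0, -0.0045], 0], [[-1.5, 0, 0], [0, 0, -0.0045], 0], [[-1.5, 0, 0], [0, 0, -0.0045], 0], [[-1.5, 0, 0], [0, 0, -0.0045], 0], [[-1.5, 0, 0], [0, 0, -0.0045], 0], [[-1.5, 0, 0], [0, 0, -0.0045], 0]])

```text
time: 7.58
ee_pos: [0.4658, 0.0144, 0.0444]
eef_rot: [-0.998, 1.33, 0.997]
wrist_force: [0.2, -0.7, 0.3]
grip_width: -0.0
```

>>> move_arm(commands=[[[-1.5, 0, 0], [0, 0, -0.0045], 0], [[-1.5, 0, 0], [0, 0, -0.0045], 0], [[-1.5, 0, 0], [0, 0, -0.0045], 0], [[-1.5, 0, 0], [0, 0, -0.0045], 0], [[-1.5, 0, 0], [0, 0, -0.0045], 0], [[-1.5, 0, 0], [0, 0, -0.0045], 0], [[-1.5, 0, 0], [0, 0, -0.0045], 0], [[-1.5, 0, 0], [0, 0, -0.0045], 0]])

```text
time: 8.25
ee_pos: [0.459, -0.0209, 0.0444]
eef_rot: [-1.154, 1.243, 1.154]
wrist_force: [0.1, 1.6, 0.6]
grip_width: -0.0001
```

```bash
python3 track.py
```

```text
t 8.25 p [ 0.459  -0.0209  0.0444] goal [ 0.461  -0.0317  0.04  ] shift tool [ 0.0044 -0.0028 -0.0106] F [0.0974 1.6003 0.6181] w -6.090058389455341e-05 q [-0.126   0.0222  1.818   0.0001  1.3009 -1.6223]
x [ 0.0005  0.     -1.    ] y [-0.9972  0.0744 -0.0005] z [0.0744 0.9972 0.0001]
finger r 0.17238329126736185 angle 176.40873169921542
y->+1 rad: turn -4.268090252838869
y->-1 rad: turn 175.73190974716115
lid px [307.4297 186.3698] area 384 r 0.07556103397345136 angle 142.83610592387544
```

>>> move_arm(commands=[[[-1.5, 0, 0], [0, -0.0003, -0.0045], 0], [[-1.5, 0, 0], [0, -0.0003, -0.0045], 0], [[-1.5, 0, 0], [0, -0.0003, -0.0045], 0], [[-1.5, 0, 0], [0, -0.0003, -0.0045], 0], [[-1.5, 0, 0], [0, -0.0003, -0.0045], 0], [[-1.5, 0, 0], [0, -0.0003, -0.0045], 0], [[-1.5, 0, 0], [0, -0.0003, -0.0045], 0], [[-1.5, 0, 0], [0, -0.0003, -0.0045], 0]])

```text
time: 8.97
ee_pos: [0.4616, -0.0567, 0.0442]
eef_rot: [-1.307, 1.143, 1.308]
wrist_force: [-0.9, 0.4, 0.4]
grip_width: 0.0
```

>>> move_arm(commands=[[[-1.5, 0, 0], [0, -0.0002, -0.0045], 0], [[-1.5, 0, 0], [0, -0.0002, -0.0045], 0], [[-1.5, 0, 0], [0, -0.0002, -0.0045], 0], [[-1.5, 0, 0], [0, -0.0002, -0.0045], 0], [[-1.5, 0, 0], [0, -0.0002, -0.0045], 0], [[-1.2, 0, 0], [0, -0.0001, -0.0036], 0], [[-0.8, 0, 0], [0, 0, -0.0024], 0], [[-0.4, 0, 0], [0, 0, -0.0012], 0]])

```text
time: 9.63
ee_pos: [0.4691, -0.0856, 0.0443]
eef_rot: [-1.432, 1.048, 1.431]
wrist_force: [-0.7, 0.6, 0.4]
grip_width: 0.0001
```

```bash
python3 track.py
python3 - <<'E'
from station import cams
from h import *
a=[]
for n,(x,y) in (('scene',(190,120)),('side',(180,90))):
    im=cams.read_camera(n);a.append(cv2.resize(im[y:y+190,x:x+200],(400,380),interpolation=cv2.INTER_CUBIC))
cv2.imwrite('pics/mid.png',np.hstack(a)[:,:,::-1])
E
```

```text
t 9.6333 p [ 0.4691 -0.0856  0.0443] goal [ 0.461  -0.0317  0.04  ] shift tool [ 0.0043 -0.0086  0.0539] F [-0.6712  0.6197  0.3741] w 8.308094973276109e-05 q [-0.258   0.0711  1.7675 -0.0001  1.3028 -2.1354]
x [ 0.0001 -0.0001 -1.    ] y [-0.9533 -0.3019 -0.    ] z [-0.3019  0.9533 -0.0002]
finger r 0.1706537371054091 angle 198.42946689401327
y->+1 rad: turn 17.57135814666887
y->-1 rad: turn -162.42864185333113
lid px [299.1367 179.1877] area 373 r 0.07588913431818425 angle 165.79169623253688
```

View pics/mid.png

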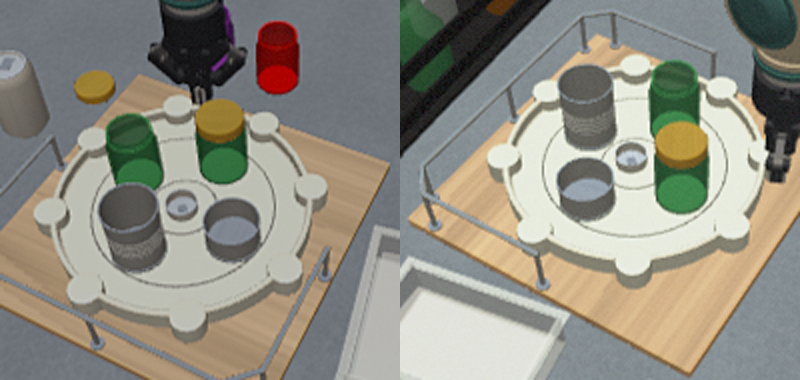

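Everything is upright and the fingers push the front lobe from its left side. About 9.5° remain.

>>> move_arm(commands=[[[-1.4, 0, 0], [0, 0, -0.0042], 0], [[-1.5, 0, 0], [0, 0, -0.0045], 0], [[-1.5, 0, 0], [0, 0, -0.0045], 0], [[-1.4, 0, 0], [0, 0, -0.0042], 0], [[-1.2, 0, 0], [0, 0, -0.0036], 0], [[-0.9, 0, 0], [0, 0, -0.0027], 0], [[-0.6, 0, 0], [0, 0, -0.0018], 0], [[-0.3, 0, 0], [0, 0, -0.0009], 0]])

```text
time: 10.45
ee_pos: [0.4787, -0.1101, 0.0443]
eef_rot: [-1.54, 0.955, 1.54]
wrist_force: [-0.5, 0.6, -0.2]
grip_width: 0.0001
```

```bash
python3 track.py
python3 - <<'E'
from station import cams
from h import *
A=[];b=[]
for n in ('scene','side'):
    im=cams.read_camera(n);cal=cams.get_calibration(n)
    cv2.imwrite(f'pics/{n}2.png',im[:,:,::-1])
    x,y,w,h=(190,130,190,160) if n=='scene' else (180,90,220,190)
    cv2.imwrite(f'pics/crop2_{n}.png',cv2.resize(im[y:y+h,x:x+w],(w*3,h*3),interpolation=cv2.INTER_CUBIC)[:,:,::-1])
    for l in lid(im,cal): print(n,l)
E
```

```text
t 10.45 p [ 0.4787 -0.1101  0.0443] goal [ 0.461  -0.0317  0.04  ] shift tool [ 0.0043 -0.019   0.0781] F [-0.4703  0.5552 -0.1579] w 0.00011790182952210786 q [-0.3013  0.11    1.7258 -0.      1.3056 -2.3328]
x [ 0.0001 -0.0001 -1.    ] y [-0.8957 -0.4446 -0.0001] z [-0.4446  0.8957 -0.0001]
finger r 0.1713251108510528 angle 207.23414588498582
y->+1 rad: turn 26.399460954746747
y->-1 rad: turn -153.60053904525327
lid px [294.7527 177.217 ] area 364 r 0.07576608909873307 angle 175.09757769914518
scene (array([236.5042, 162.9025]), np.int32(236), array([ 0.568 , -0.1765,  0.13  ]))
scene (array([294.7851, 177.1267]), np.int32(363), array([ 0.5585, -0.0248,  0.13  ]))
scene (array([ 77.0898, 286.1497]), np.int32(167), array([ 0.9643, -0.2834,  0.13  ]))
scene (array([179.0752, 380.9248]), np.int32(306), array([ 1.0267, -0.005 ,  0.13  ]))
side (array([395.2706, 142.9703]), np.int32(303), array([ 0.4321, -0.14  ,  0.13  ]))
side (array([323.3664, 158.681 ]), np.int32(464), array([ 0.5531, -0.0233,  0.13  ]))
```

View pics/crop2_side.png

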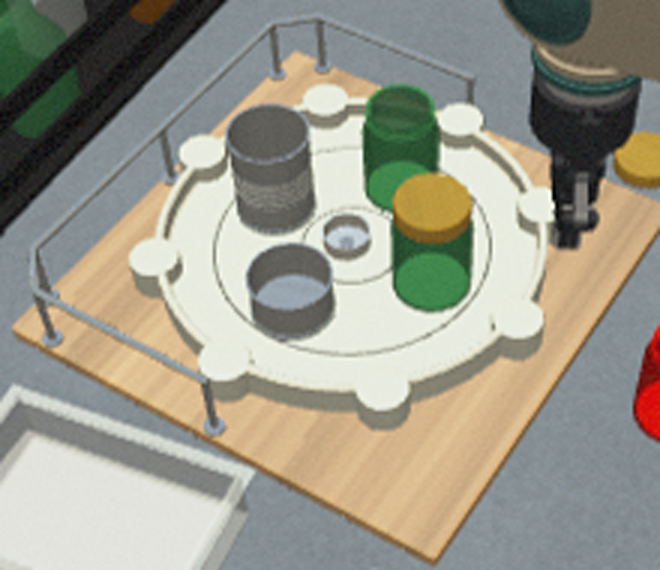

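Run:
```python
from station import cams
from h import *
from scipy.optimize import least_squares
cal=cams.get_calibration('side')
L=np.array([(326,101),(462,120),(519,320),(383,389),(224,361),(154,257),(203,150)])/3+(180,90)-.33
P=ray(cal,L,.058)[:,:2]
def f(p):
    d=P-p[:2];a=np.arctan2(d[:,1],d[:,0])-p[2];a=p[2]+np.round(a/(np.pi/4))*np.pi/4
    return (P-p[:2]-p[3]*np.c_[np.cos(a),np.sin(a)]).ravel()
r=min((least_squares(f,[.635,-.03,t,.155]) for t in (0,.2,.4,.6)),key=lambda r:r.cost)
print(r.x,np.degrees(r.x[2])%45,np.abs(r.fun).max())
# board edges by line fit of the wood mask's contour
for n in ('scene','side'):
    cal=cams.get_calibration(n)
    im=cv2.imread(f'pics/{n}0.png');h=cv2.cvtColor(im,cv2.COLOR_BGR2HSV)
    m=cv2.inRange(h,(8,50,120),(25,135,255))
    pts={'scene':[(260,158),(384,203),(317,333),(172,262)],'side':[(403,160),(325,276),(186,199),(279,108)]}[n]
    box=np.zeros(m.shape,np.uint8);cv2.fillPoly(box,[np.array(pts)],255);m&=cv2.dilate(box,np.ones((13,13)))
    for i in (0,1):
        a,b=np.array(pts[i],float),np.array(pts[i+1],float);d=(b-a)/np.linalg.norm(b-a);nn=np.array([-d[1],d[0]])
        if nn@(np.mean(pts,0)-a)<0: nn=-nn
        E=[]
        for t in np.linspace(.1,.9,60):
            prof=[m[tuple(np.round(a+t*(b-a)+k*nn).astype(int)[::-1])] for k in np.arange(-6,7,.25)]
            k=next((j for j in range(len(prof)-4) if all(prof[j:j+4])),None)
            if k: E.append(a+t*(b-a)+np.arange(-6,7,.25)[k]*nn)
        E=ray(cal,E,.016)[:,:2].astype(np.float32)
        v=cv2.fitLine(E,cv2.DIST_HUBER,0,.01,.01).ravel();ang=np.degrees(np.arctan2(v[1],v[0]))
        print(n,'front' if i==0 else 'left',len(E),'yaw',(ang+45)%90-45)
```

```text
[ 0.6272 -0.0324 -0.1338  0.1552] 37.33251742885447 0.0018897322720188119
scene front 48 yaw -3.966629
scene left 57 yaw -4.083702
side front 60 yaw -3.9708405
side left 60 yaw -4.0650177
```

Fitted board yaw is −4.0°, so the front is at 176.0°. The jar is at about 174°, so I'll nudge it 2° further.

>>> move_arm(commands=[[[-0.4, 0, 0], [0, 0, -0.0012], 0], [[-0.4, 0, 0], [0, 0, -0.0012], 0], [[-0.4, 0, 0], [0, 0, -0.0012], 0], [[-0.4, 0, 0], [0, 0, -0.0012], 0], [[-0.4, 0, 0], [0, 0, -0.0012], 0], [[-0.3, 0, 0], [0, 0, -0.0009], 0], [[-0.1, 0, 0], [0, 0, -0.0003], 0], [[0, 0, 0], [0, 0, 0], 0]])

```text
time: 11.27
ee_pos: [0.4819, -0.1166, 0.0443]
eef_rot: [-1.569, 0.928, 1.569]
wrist_force: [-0.4, 0.3, 0.0]
grip_width: -0.0
```

```bash
cat > lids.py <<'E'
from station import cams
from h import *
for n,c in (('scene',(.6343,-.0312)),('side',(.6273,-.0322))):
    im=cams.read_camera(n);cal=cams.get_calibration(n)
    for uv,a,P in lid(im,cal):
        d=P[:2]-c
        if np.hypot(*d)<.1: print(n,uv,np.hypot(*d),np.degrees(np.arctan2(d[1],d[0]))%360)
E
python3 track.py|head -3; python3 lids.py
```

```text
t 11.2667 p [ 0.4819 -0.1166  0.0443] goal [ 0.461  -0.0317  0.04  ] shift tool [ 0.0043 -0.0225  0.0844] F [-0.3964  0.2874  0.0479] w -4.6444363465805526e-05 q [-0.3118  0.1227  1.7121 -0.0001  1.3068 -2.3849]
x [ 0.     -0.0001 -1.    ] y [-0.8764 -0.4815  0.    ] z [-0.4815  0.8764 -0.0001]
finger r 0.1715607015992809 angle 209.64745173127187
scene [293.6803 176.8579] 0.07569231789034692 177.23323007686992
side [324.1983 157.8879] 0.07498709978055931 175.44173512863003
```

The mean of the two views is 176.3° against 176.0°. I'll back the fingers off the lobe and lift clear.

>>> move_arm(commands=[[[0, 0, 0], [0, 0.001, 0.003], 0], [[0, 0, 0], [0, 0.001, 0.004], 0], [[0, 0, 0], [0, 0.001, 0.004], 0], [[0, 0, 0], [0, 0, 0.003], 0], [[0, 0, 0], [-0.008, 0, 0], 0], [[0, 0, 0], [-0.02, 0, 0], 0], [[0, 0, 0], [-0.025, 0, 0], 0], [[0, 0, 0], [-0.03, 0, 0], 0]])

```text
time: 12.08
ee_pos: [0.4717, -0.1053, 0.1277]
eef_rot: [-1.567, 0.929, 1.571]
wrist_force: [0.4, -0.0, 0.6]
grip_width: -0.0001
```

>>> move_arm(commands=[[[0, 0, 0], [-0.03, 0, 0], 0], [[0, 0, 0], [-0.03, 0, 0], 0], [[0, 0, 0], [-0.03, 0, 0], 0], [[0, 0, 0], [-0.02, 0, 0], 0], [[0, 0, 0], [0, 0.02, 0], 0], [[0, 0, 0], [0, 0.01, 0], 0], [[0, 0, 0], [0, 0, 0], 0], [[0, 0, 0], [0, 0, 0], 0]])

```text
time: 12.75
ee_pos: [0.4458, -0.1201, 0.2369]
eef_rot: [-1.568, 0.929, 1.569]
wrist_force: [-0.3, 0.4, -0.5]
grip_width: 0.0002
```

```bash
python3 lids.py
python3 - <<'E'
from station import arm,cams
import cv2,numpy as np
s=arm.sense();print(s['time'],s['ee_pos'],s['wrist_force'],max(map(abs,s['joint_vel'])))
a=[cv2.resize(cams.read_camera(n)[90:350,140:440],(400,347),interpolation=cv2.INTER_CUBIC) for n in('scene','side')]
cv2.imwrite('pics/end.png',np.hstack(a)[:,:,::-1])
E
python3 lids.py
```

```text
scene [293.6722 176.7583] 0.0759674097329191 177.36051622847154
side [324.1886 157.7895] 0.07481541979608886 175.62509751521688
12.85 [ 0.44619727 -0.11982654  0.23657455] [-0.92940123  0.75030481 -0.59533111] 0.007753683883129172
scene [293.6759 176.7839] 0.07589818944817105 177.32531774196818
side [324.1678 157.7373] 0.07469565641884329 175.70889821704935
```

View pics/end.png

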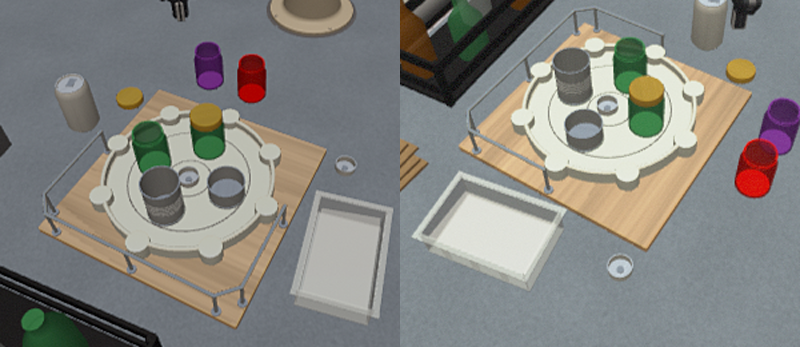

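The lidded jar stands at the front middle (left half 207,133; right half 646,108). It is steady across readings, everything is upright, and the neighbours are where they were. Handing in.

```bash
python3 -c "
from station import arm
print(arm.job_done())"
```

```text
the job is handed in; nothing more can be done
None
```

The gold-lidded jar now stands at the middle of the board's open front, and I handed the job in at about 13 s. I turned the carousel about 66° counter-clockwise by pushing one lobe with the shut fingertips, then backed off and lifted clear.

- **Jar position:** the last reading was 177.3° from the scene camera and 175.7° from the side camera, mean 176.5°. The board's front is at 176.0°.
- **At rest:** repeat readings after release agreed to within about 0.1°.
- **Surroundings:** everything on the tray is upright, and the things beside the board look unmoved. The wrist force read at the end of each move never exceeded about 2 N.
- **Disagreement:** the two cameras differ by about 1.7° in the jar's angle and 7 mm in the position of the carousel's axis, so I used the mean.

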